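# Flip a pump side plate against the inspection slab

## Task

Turn the brass pump plate over onto the black slab so that its underside, the face with the two curved ports, can be inspected: push it along the table against the near edge of the slab until it tips up and flips over, and leave it lying flat on the slab with the ports up. Only push it with the fingertips: do not lift it clear or carry it, and leave the connecting rods, the ring and the pin where they are.

Things in the scene. Friction and masses are not known exactly. Their poses are not given: they have to be found in the camera images.
- plate: Loose brass plate, 0.38 to 0.6 kg, on the table before the slab: 70 mm (its x) by 80 mm (y), 12 mm thick, four small bolt holes; two dark curved ports on one face, which is underneath at first. Its near edge is stepped: the lower 6 mm is cut back by 12 mm, leaving a 6 mm lip. Origin: centre of the ported face. z: from there to the plain face (up at first, finally down). x: within 0.3 rad of the slab's x.
- plate_near_edge (a point): Middle of the lip's edge nearest the robot (plate x = -35 mm), 9 mm above the table at the start (lip from 6 to 12 mm). Push here. With the far edge stopped at the slab, a fingertip pressing here with 10 to 15 N and rising takes this edge up by friction. Follow its arc (radius 70 mm about the slab's foot) until it is past upright; it may still lean there until pushed on, then falls onto the slab.
- plate_far_edge (a point): Middle of the opposite, plain edge face (plate x = +35 mm, full 12 mm thick), 9 mm above the table at the start. It meets the side of the slab, and the plate turns about its lower corner at the slab's foot. Bring this edge square to the slab first, if one corner touches alone by pushing the lagging end of the near edge.
- plate_mid (a point): The centre of the plate, halfway through its 12 mm thickness (6 mm above the table at the start).
- slab: Fixed black inspection slab on the table, 220 mm (its x, away from the robot) by 400 mm (its y), 10 mm thick, vertical sides. Origin: centre of its underside, on the table; x points away from the robot, z up. The near edge, against which the plate is pushed, is at x = -110 mm. Turned by up to 0.3 rad.
- slab_edge (a point): Middle of the upper near edge of the slab, 10 mm above the table; the edge runs along the slab's y.
- rod_a: Steel connecting rod lying on the far half of the slab (rod a), 160 mm long, up to 80 mm wide, 22 mm high; stays where it is. Origin near its middle, on its underside; y runs from the big end to the small end.
- rod_b: Second such connecting rod lying on the far half of the slab; origin and axes likewise.
- setting_ring: Steel setting ring, 60 mm outside and 40 mm inside diameter, 24 mm high, on the table to one side of the plate; stays where it is. Origin: centre of its underside.
- piston_pin: Steel piston pin standing upright on the table, 24 mm diameter, 62 mm high, to the other side of the plate; stays where it is. Origin: centre of its underside.
Things that resemble listed ones, but are neither listed nor needed, are in the scene too. Of the things that look like the plate, take the one that is farthest from the robot's base at the start.

How it is judged:
On the way:
1. the plate is tipped up steeply (35 to 80 degrees) with its far edge against the slab (angle between plate's own z axis and vertical between 0.61 and 1.4 rad and contact force between plate and slab above 0.05 N).
At the end, for the whole second after the job is handed in: The plate lies upside down (ports up), flat within about 6 degrees, at rest on the slab, its centre over the slab (some overhang at the near edge is fine); rods, ring and pin within 15 mm of where they stood (angle between plate's own z axis and vertical above 3.04 rad and x of plate_mid in the frame of slab between -0.105 and 0.1 m and y of plate_mid in the frame of slab between -0.19 and 0.19 m and height (world z) of plate_mid between 0.013 and 0.0195 m and contact force between plate and slab above 0.5 N and linear speed of plate below 0.02 m/s and distance of each of rod_a, rod_b, setting_ring, piston_pin from where it was at the start of the episode below 0.015 m); the robot touches nothing.
It fails at once if the plate is lifted or carried (near and far edge both more than 30 mm above the table, or its centre more than 70 mm) (height (world z) of plate_mid above 0.07 m or height (world z) of each of plate_near_edge, plate_far_edge above 0.03 m).
It fails at once if a connecting rod, the ring or the pin is moved by more than 15 mm (distance of any of rod_a, rod_b, setting_ring, piston_pin from where it was at the start of the episode above 0.015 m).
It fails at once if the pin is tipped over (angle between piston_pin's own z axis and vertical above 0.5 rad).
It also fails if it takes over 64 s, if anything falls off the work surface, if the arm or the gripper's body presses on something with over 40 N, if the wrist force passes 120 N, or if a joint passes its speed limit or range.

## Robot

A 6-joint arm with a two-finger parallel gripper is mounted at the origin on the work surface. World frame = base frame: x ahead of the robot, y to its left, z up, the work surface at z = 0. Lengths are in m, angles in rad, forces in N, time in s.
With the tool pointing down it reaches from about 0.325 to 0.9 m from the base axis. Payload 3.5 kg.
Tool frame: the origin (TCP) lies on the centre line of the jaws, within the pads' length; the fingertips stand 22 mm ahead of it and the grasp point (between the pads) lies 3 mm ahead of it; x points along the fingers, y is the direction in which the jaws open and shut, and the axes are right-handed (so a half turn about x gives the same grasp; the last joint's range is limited). The gripper opens to 85 mm and grips with 20 to 120 N. Pads are 22 mm wide; open, the fingers measure 114 mm over their backs; the gripper's body (76 mm by 85 mm) begins 54 mm behind the grasp point. The pads swing forward as they close: fully open they stand 13 mm farther back than shut.
Start: joints at [1.097, 0.276, -0.026, 1.268, 0, 1.467], TCP at [0.226, 0.583, 0.22] pointing down, gripper open.
Joint ranges: [-3.12, 3.12], [-0.85, 1.88], [-1.08, 1.24], [-1.95, 2.15], [-1.57, 1.53], [-3.14, 3.14]. Speed limits (rad/s): [2.57, 2.57, 3.14, 3.14, 3.14, 3.14].

## Interface

Orientations are given as a unit quaternion [w, x, y, z].
In Python, from bench import read_state, get_image, camera_model, sign_off gives the robot as it stands.
- The arm moves only by the shell command python3 -m creep 'ROWS' [FORCE]. ROWS is JSON, a list of rows, each an object with "delta_pos": the shift along the tool's x, y, z in cm, a list of three; "rotation": the turn, a rotation vector about the tool's x, y, z in degrees, a list of three; "gripper": the finger opening in cm, from 0 to 8.54. A call has 1 to 8 rows; each row is the pose to reach, as a shift and turn from the pose commanded when the call began, along the tool's axes at that moment; what a row does not reach only later rows make up. A row lasts 1/8 s, in which the tool goes at most 62.5 mm and 10.7 degrees, less where a joint would pass 70% of its speed; a pose out of reach is approached as far as the arm can. A call with a gripper value outside its range is refused whole. The fingers move at their own pace and stop on an object; FORCE is the grip in N (left out, the last holds). Time passes only in rows, so rows that repeat a pose let the fingers close. It gives the time, the measured TCP pose, the force and the opening at its end, in the units of the state.
- read_state(): the state, without advancing time (a new reading comes with each control period).
- get_image(name): name is "scene" or "top" or "wrist"; returns the picture (400x640x3 uint8, blue, green, red); there is no depth.
- camera_model(name): a dict with "K" (3x3 intrinsics, pixels), "rvec" (rotation vector, rad) and "tvec" (3), from world to camera coordinates, as OpenCV has them. Camera axes: x right, y down, z forward; pixel columns grow to the right and rows downward; lengths in m; the calibration is good to about 2 mm. A picture is of the moment at which its call begins: read the wrist's pose just before it. camera_model takes no time and is no camera call; for the wrist camera it gives the pose at the moment of the call.
- sign_off(): hands the job in, once; it reports no verdict.
The state is a dict: "time": time; "joint_positions": joint angles; "joint_vel": joint speeds; "joint_efforts": joint torques, N m; "ee_pos": TCP position; "tcp_rot": TCP orientation; "force": force on the tool from outside, world axes, zero at the start; "moment": the same for the moment, N m; "width": finger opening in m.
Only numpy, scipy, OpenCV 4.12 (cv2) and the standard library are available. Lean on these libraries where they do the work, as an engineer would, in place of code of your own. Each camera call takes 0.05 s, during which the arm holds its last target. There are 200 camera calls.

## Working session

There is one attempt and no reset: what is moved stays moved. The work goes in short steps, Python scripts to look and compute and a shell command to move; the robot and the scene stay as the last step left them, time stands still between calls to the robot, and variables do not carry over. Pictures are saved under pics/ and viewed, about 8 in all and at most 12, crops included, and the job is handed in when it is done.

```bash
ls; mkdir -p pics; python3 - <<'E'
from bench import *
import cv2
s=read_state();print(s['ee_pos'],s['tcp_rot'],s['force'],s['width'],s['time'])
for n in('top','scene'):
    cv2.imwrite(f'pics/{n}0.png',get_image(n)); print(n,camera_model(n))
E
```

```text
pics
[0.22607496 0.5817956  0.21835133] [ 0.69475662  0.1295719   0.69522289 -0.13110875] [-0.37908267 -0.88000476 -0.19148107] 0.08504842438323183 0.0
top {'K': array([[448.13719595,   0.        , 322.93239276],
       [  0.        , 448.13719595, 192.22811252],
       [  0.        ,   0.        ,   1.        ]]), 'rvec': array([ 2.16017132, -2.19326507,  0.13910837]), 'tvec': array([0.02895735, 0.58741604, 1.00498952])}
scene {'K': array([[448.72523523,   0.        , 317.70027868],
       [  0.        , 448.72523523, 195.91892299],
       [  0.        ,   0.        ,   1.        ]]), 'rvec': array([ 2.00198025,  1.36806394, -0.55830769]), 'tvec': array([-0.22214172, -0.33066429,  1.27195746])}
```

View pics/top0.png

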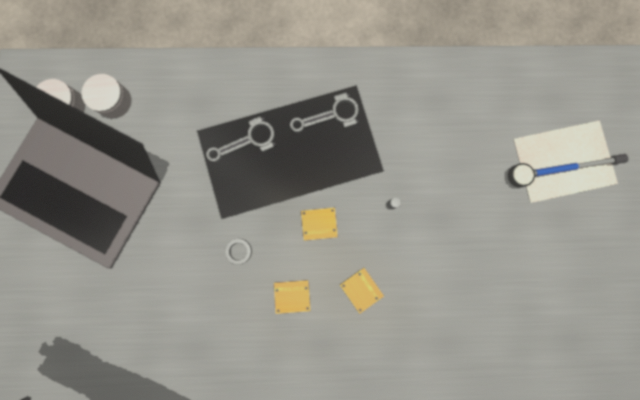

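View pics/scene0.png

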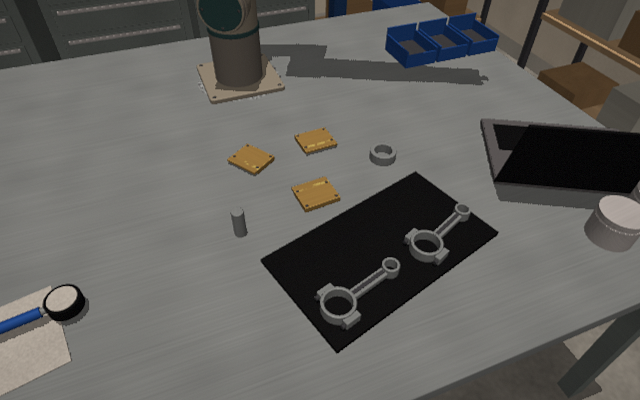

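The top view shows the slab as a black quad with corners about (197,130), (357,86), (383,171) and (221,218). The target plate is at (319,224), the farthest of the three. The ring is at (238,251) and the pin at (394,203).

```bash
cat > h.py <<'E'
from bench import *
import cv2, numpy as np
from scipy.spatial.transform import Rotation as R
def ray(name,px,z,cm=None):
    c=cm or camera_model(name); Rm=cv2.Rodrigues(c['rvec'])[0]; C=-Rm.T@c['tvec']
    p=np.c_[np.atleast_2d(px).astype(float),np.ones(len(np.atleast_2d(px)))]
    d=(Rm.T@np.linalg.inv(c['K'])@p.T).T
    return C+d*((z-C[2])/d[:,2])[:,None]
def brass(im):
    h=cv2.cvtColor(im,cv2.COLOR_BGR2HSV); return cv2.inRange(h,(12,110,80),(32,255,255))
def quads(m,amin=200):
    out=[]
    for c in cv2.findContours(m,cv2.RETR_EXTERNAL,cv2.CHAIN_APPROX_NONE)[0]:
        if cv2.contourArea(c)>amin: out.append(cv2.minAreaRect(c))
    return out
def tool():
    s=read_state(); q=s['tcp_rot']; return s,R.from_quat([q[1],q[2],q[3],q[0]])
E
python3 - <<'E'
from h import *
np.set_printoptions(precision=4,suppress=True)
im=cv2.imread('pics/top0.png')
for r in quads(brass(im)):
    b=cv2.boxPoints(r); P=ray('top',b,0.012); print('brass',r[0],P.mean(0)); print(P[:,:2])
bl=cv2.inRange(im,(0,0,0),(45,45,45)); 
bl[:, :190]=0; bl=cv2.morphologyEx(bl,cv2.MORPH_CLOSE,np.ones((25,25)))
for r in quads(bl,5000):
    P=ray('top',cv2.boxPoints(r),0.01); c=P.mean(0); print('slab',c); print(P[:,:2])
print('ring',ray('top',(238,251),.024),'pin',ray('top',(394.5,203),.06))
s,T=tool(); print(T.as_matrix())
E
```

```text
brass (291.5862121582031, 296.5345153808594) [0.3503 0.0954 0.012 ]
[[0.3813 0.1363]
 [0.3862 0.0596]
 [0.3193 0.0548]
 [0.3146 0.131 ]]
brass (361.4127502441406, 290.1611022949219) [ 0.3617 -0.0654  0.012 ]
[[ 0.3753 -0.0159]
 [ 0.412  -0.0715]
 [ 0.3479 -0.1148]
 [ 0.3117 -0.0594]]
brass (318.8415832519531, 223.41583251953125) [0.5168 0.0303 0.012 ]
[[ 0.547   0.0717]
 [ 0.5536 -0.0054]
 [ 0.4864 -0.0109]
 [ 0.4801  0.0658]]
ring [[0.4561 0.2163 0.024 ]] pin [[ 0.5581 -0.1399  0.06  ]]
[[-0.0009  0.3623  0.932 ]
 [-0.0019  0.932  -0.3623]
 [-1.     -0.0021 -0.0002]]
```

```bash
python3 - <<'E'
from h import *
np.set_printoptions(precision=4,suppress=True)
im=cv2.imread('pics/top0.png')
g=cv2.cvtColor(im,cv2.COLOR_BGR2GRAY); print(g[190,300],g[250,300])
m=cv2.inRange(g,0,70); m[:,:192]=0; m[250:]=0; m[:80]=0;m[:,400:]=0
cs=[c for c in cv2.findContours(m,cv2.RETR_EXTERNAL,cv2.CHAIN_APPROX_NONE)[0]]
c=max(cs,key=cv2.contourArea); b=cv2.boxPoints(cv2.minAreaRect(c)); print(b)
P=ray('top',b,.01)[:,:2]; print(P,P.mean(0))
i=np.argsort(P[:,0]); 
c0=P.mean(0)
# near edge fit: lower contour points
pts=c[:,0,:]; e=np.array([max(pts[pts[:,0]==x,1]) for x in range(228,376)])+.5
k=np.polyfit(range(228,376),e,1); N=ray('top',[(228,np.polyval(k,228)),(375,np.polyval(k,375))],.01)[:,:2]
d=N[1]-N[0]; print('near edge',N,'slab yaw',np.arctan2(d[0],-d[1])*-1, np.arctan2(d[0],-d[1])*57.3)
E
```

```text
64 166
[[197.4498 131.4274]
 [356.5407  85.1801]
 [381.3319 170.4617]
 [222.241  216.709 ]]
[[ 0.7397  0.3158]
 [ 0.8499 -0.0662]
 [ 0.6401 -0.1202]
 [ 0.5359  0.2556]] [0.6914 0.0963]
near edge [[ 0.5436  0.2422]
 [ 0.637  -0.105 ]] slab yaw -0.2627784559057072 15.057205523397021
```

```bash
python3 -m creep '[{"delta_pos":[1.5,-5.6,5.1],"rotation":[-5,0,0],"gripper":4},{"delta_pos":[3,-11,10],"rotation":[-10,0,0],"gripper":4},{"delta_pos":[4.5,-16.5,15],"rotation":[-15,0,0],"gripper":4},{"delta_pos":[6,-22,20],"rotation":[-20,0,0],"gripper":4},{"delta_pos":[7,-28,25.5],"rotation":[-25,0,0],"gripper":4},{"delta_pos":[7,-33.5,31],"rotation":[-30,0,0],"gripper":4},{"delta_pos":[7,-39,36],"rotation":[-35,0,0],"gripper":4},{"delta_pos":[7,-45.1,41.3],"rotation":[-36.3,0,0],"gripper":4}]'
cat >> h.py <<'E'
def rep(u0=.588,v0=-.105,a=15.06):
    s,T=tool(); a=np.radians(a); U=np.array([np.cos(a),np.sin(a),0]);V=np.array([-np.sin(a),np.cos(a),0])
    p=s['ee_pos'];M=T.as_matrix()
    f=s['force']; print('t%.2f u-u0 %.1f v-v0 %.1f z %.1f mm | tilt %.1f yaw %.1f | Fu %.1f Fv %.1f Fz %.1f w %.1f'%(s['time'],(p@U-u0)*1e3,(p@V-v0)*1e3,p[2]*1e3,np.degrees(np.arctan2(M[:,0]@U,-M[2,0])),np.degrees(np.arctan2(M[1,2],M[0,2])),f@U,f@V,f[2],s['width']*1e3))
if __name__=='__main__': rep()
E
python3 h.py
```

```text
time: 1.1
ee_pos: [0.4062, 0.1203, 0.1518]
tcp_rot: [0.701, -0.093, 0.701, 0.093]
force: [1.7, 0.0, -0.6]
width: 0.04
t1.10 u-u0 -164.5 v-v0 115.7 z 151.8 mm | tilt 0.0 yaw 15.1 | Fu 1.6 Fv -0.4 Fz -0.6 w 40.0
```

```bash
python3 -m creep '[{"delta_pos":[1.5,-5.5,0.6],"rotation":[0,0,0],"gripper":4},{"delta_pos":[3,-10,1],"rotation":[0,0,0],"gripper":4},{"delta_pos":[5,-10,1],"rotation":[0,0,0],"gripper":4},{"delta_pos":[5,-10,1],"rotation":[0,0,0],"gripper":4},{"delta_pos":[5,-10,1],"rotation":[0,0,0],"gripper":4}]'
python3 h.py; python3 - <<'E'
from h import *
im=get_image('wrist'); cv2.imwrite('pics/w1.png',im)
E
```

```text
time: 1.72
ee_pos: [0.4416, 0.0286, 0.1023]
tcp_rot: [0.701, -0.093, 0.701, 0.093]
force: [-0.2, -0.6, 1.3]
width: 0.0398
t1.73 u-u0 -154.2 v-v0 17.9 z 102.3 mm | tilt -0.0 yaw 15.1 | Fu -0.3 Fv -0.6 Fz 1.3 w 39.8
```

View pics/w1.png

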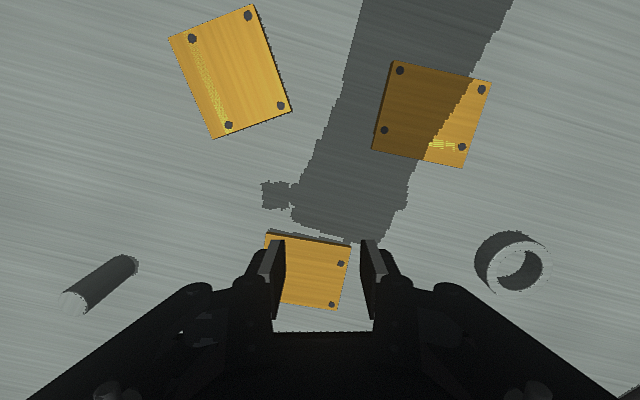

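The wrist view shows the target plate between the fingers, with its near edge from about (267,236) to (351,247). The pin is clear at left and the ring at right.

```bash
python3 - <<'E'
from h import *
P=ray('wrist',[(267,236),(351,247),(338,309)],.012); a=np.radians(15.06)
u=P[:,0]*np.cos(a)+P[:,1]*np.sin(a)-.588; v=-P[:,0]*np.sin(a)+P[:,1]*np.cos(a)+.105
print(P,u,v)
E
python3 -m creep '[{"delta_pos":[2,-1.8,0],"rotation":[0,0,0],"gripper":4},{"delta_pos":[4,-1.8,0],"rotation":[0,0,0],"gripper":4},{"delta_pos":[6,-1.8,0],"rotation":[0,0,0],"gripper":4},{"delta_pos":[7,-1.8,0],"rotation":[0,0,0],"gripper":4},{"delta_pos":[7,-1.8,0],"rotation":[0,0,0],"gripper":4},{"delta_pos":[7,-1.8,0],"rotation":[0,0,0],"gripper":4}]'
python3 h.py
```

```text
[[ 0.4892654  -0.01197599  0.012     ]
 [ 0.4798068   0.065567    0.012     ]
 [ 0.54789556  0.07253371  0.012     ]] [-0.11865051 -0.10763622 -0.04007585] [-0.0336907   0.04364665  0.03268255]
time: 2.52
ee_pos: [0.4473, 0.011, 0.033]
tcp_rot: [0.702, -0.093, 0.7, 0.093]
force: [0.4, 0.9, 0.9]
width: 0.0401
t2.52 u-u0 -153.2 v-v0 -0.6 z 33.0 mm | tilt 0.1 yaw 15.1 | Fu 0.6 Fv 0.8 Fz 0.9 w 40.1
```

```bash
python3 -m creep '[{"delta_pos":[0.6,0.4,0],"rotation":[0,0,0],"gripper":4},{"delta_pos":[0.8,0.4,0],"rotation":[0,0,0],"gripper":4},{"delta_pos":[0.9,0.4,0],"rotation":[0,0,0],"gripper":4},{"delta_pos":[1.0,0.4,0],"rotation":[0,0,0],"gripper":4},{"delta_pos":[1.0,0.4,0],"rotation":[0,0,0],"gripper":4}]'
python3 h.py;  python3 -m creep '[{"delta_pos":[0.15,0,0],"rotation":[0,0,0],"gripper":4},{"delta_pos":[0.3,0,0],"rotation":[0,0,0],"gripper":4},{"delta_pos":[0.3,0,0],"rotation":[0,0,0],"gripper":4}]'
python3 h.py
```

```text
time: 3.15
ee_pos: [0.4453, 0.0147, 0.022]
tcp_rot: [0.701, -0.093, 0.701, 0.093]
force: [-0.1, -0.8, -0.6]
width: 0.0401
t3.15 u-u0 -154.1 v-v0 3.5 z 22.0 mm | tilt -0.0 yaw 15.0 | Fu -0.3 Fv -0.8 Fz -0.6 w 40.1
time: 3.52
ee_pos: [0.4452, 0.0148, 0.0189]
tcp_rot: [0.701, -0.093, 0.701, 0.093]
force: [-0.5, 1.0, -0.6]
width: 0.0398
t3.52 u-u0 -154.3 v-v0 3.6 z 18.9 mm | tilt -0.0 yaw 15.1 | Fu -0.2 Fv 1.1 Fz -0.6 w 39.8
```

```bash
python3 -m creep '[{"delta_pos":[0.15,0,0],"rotation":[0,0,0],"gripper":4},{"delta_pos":[0.15,0,0],"rotation":[0,0,0],"gripper":4}]'|grep force; python3 h.py;  python3 -m creep '[{"delta_pos":[0.15,0,0],"rotation":[0,0,0],"gripper":4},{"delta_pos":[0.15,0,0],"rotation":[0,0,0],"gripper":4}]'|grep force
python3 h.py
```

```text
force: [-0.4, -0.6, 0.6]
t3.77 u-u0 -154.2 v-v0 3.6 z 17.5 mm | tilt -0.0 yaw 15.1 | Fu -0.5 Fv -0.5 Fz 0.6 w 40.1
force: [-0.3, 1.1, -0.1]
t4.03 u-u0 -154.2 v-v0 3.6 z 16.0 mm | tilt -0.0 yaw 15.1 | Fu -0.1 Fv 1.1 Fz -0.1 w 39.7
```

```bash
python3 -m creep '[{"delta_pos":[0.1,0,0],"rotation":[0,0,0],"gripper":4},{"delta_pos":[0.1,0,0],"rotation":[0,0,0],"gripper":4}]'|grep force; python3 h.py;  python3 -m creep '[{"delta_pos":[0.1,0,0],"rotation":[0,0,0],"gripper":4},{"delta_pos":[0.1,0,0],"rotation":[0,0,0],"gripper":4}]'|grep force
python3 h.py
```

```text
force: [0.4, 0.7, 0.3]
t4.28 u-u0 -154.2 v-v0 3.5 z 15.0 mm | tilt -0.0 yaw 15.1 | Fu 0.5 Fv 0.6 Fz 0.3 w 40.1
force: [-0.5, -0.8, -0.5]
t4.53 u-u0 -154.2 v-v0 3.6 z 14.0 mm | tilt -0.0 yaw 15.1 | Fu -0.7 Fv -0.7 Fz -0.5 w 40.2
```

```bash
python3 -m creep '[{"delta_pos":[0.1,0,0],"rotation":[0,0,0],"gripper":4},{"delta_pos":[0.1,0,0],"rotation":[0,0,0],"gripper":4}]'|grep force; python3 h.py;  python3 -m creep '[{"delta_pos":[0.1,0,0],"rotation":[0,0,0],"gripper":4},{"delta_pos":[0.1,0,0],"rotation":[0,0,0],"gripper":4}]'|grep force
python3 h.py;  python3 - <<'E'
from h import *
im=get_image('scene'); cv2.imwrite('pics/s1.png',cv2.resize(im[80:220,210:390],None,fx=4,fy=4))
E
```

```text
force: [-1.7, -0.8, -0.3]
t4.78 u-u0 -154.2 v-v0 3.6 z 13.0 mm | tilt -0.0 yaw 15.1 | Fu -1.8 Fv -0.3 Fz -0.3 w 39.9
force: [0.0, 0.4, -0.3]
t5.03 u-u0 -154.2 v-v0 3.6 z 12.0 mm | tilt -0.0 yaw 15.1 | Fu 0.1 Fv 0.4 Fz -0.3 w 39.8
```

View pics/s1.png

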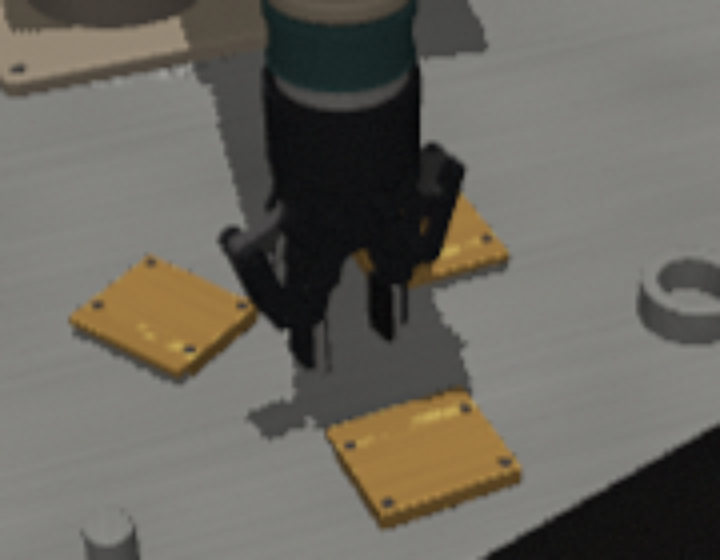

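The crop shows both fingertips low, before the near edge of the plate: tips at about (308,367) and (390,338) in the crop. I'll work out their height by triangulating.

```bash
python3 - <<'E'
from h import *
a=np.radians(15.06)
for z in(0,.005,.01,.015):
    P=ray('scene',[(287,171.75),(307.5,164.5)],z)
    u=P[:,0]*np.cos(a)+P[:,1]*np.sin(a)-.588; v=-P[:,0]*np.sin(a)+P[:,1]*np.cos(a)+.105
    print(z,u,v)
E
python3 -m creep '[{"delta_pos":[0.1,0,0],"rotation":[0,0,0],"gripper":4},{"delta_pos":[0.1,0,0],"rotation":[0,0,0],"gripper":4}]'|grep force; python3 h.py
```

```text
0 [-0.18132384 -0.17462641] [-0.00517276  0.04594092]
0.005 [-0.17653976 -0.16989288] [-0.008152   0.0425759]
0.01 [-0.17175569 -0.16515935] [-0.01113124  0.03921089]
0.015 [-0.16697161 -0.16042583] [-0.01411047  0.03584588]
force: [-0.5, 0.5, 0.0]
t5.33 u-u0 -154.2 v-v0 3.6 z 11.0 mm | tilt -0.0 yaw 15.1 | Fu -0.3 Fv 0.6 Fz 0.0 w 39.7
```

```bash
python3 - <<'E'
from h import *
a=np.radians(15.06)
P=ray('scene',[(340,198.75),(210+465/4,80+392/4)],.012)
u=P[:,0]*np.cos(a)+P[:,1]*np.sin(a)-.588; v=-P[:,0]*np.sin(a)+P[:,1]*np.cos(a)+.105
print(u,v)
im=get_image('scene'); cv2.imwrite('pics/s2.png',cv2.resize(np.clip(im[140:190,265:330].astype(int)*2,0,255).astype(np.uint8),None,fx=10,fy=10,interpolation=cv2.INTER_NEAREST))
E
python3 -m creep '[{"delta_pos":[0.1,0,0],"rotation":[0,0,0],"gripper":4},{"delta_pos":[0.1,0,0],"rotation":[0,0,0],"gripper":4}]'|grep force; python3 h.py
```

```text
[-0.03709126 -0.10365526] [0.02918581 0.04460418]
force: [-0.3, -0.3, -0.0]
t5.62 u-u0 -154.2 v-v0 3.6 z 10.0 mm | tilt -0.0 yaw 15.1 | Fu -0.4 Fv -0.3 Fz -0.0 w 39.9
```

View pics/s2.png

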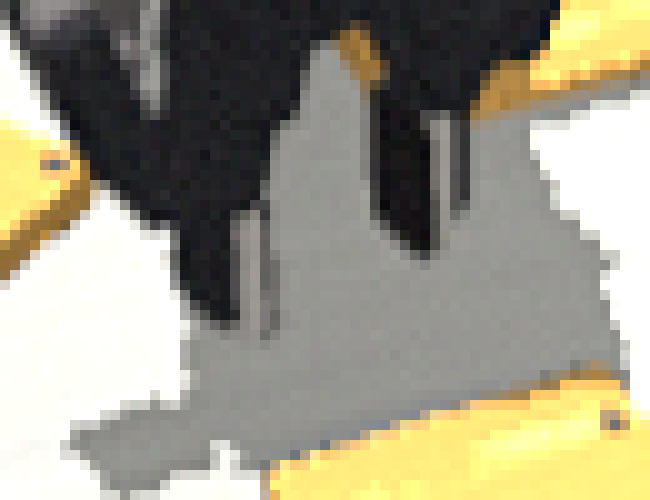

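```bash
python3 - <<'E'
from h import *
np.set_printoptions(precision=4,suppress=True)
s,T=tool(); c=camera_model('wrist'); Rm=cv2.Rodrigues(c['rvec'])[0]; C=-Rm.T@c['tvec']
Ct=T.inv().apply(C-s['ee_pos']); print('cam in tool',Ct, 'axis',T.inv().apply(Rm[2]))
for px,y in (((285,241),-.02),((361,241),.02),((275,318),-.02),((373,318),.02)):
    d=T.inv().apply(Rm.T@np.linalg.inv(c['K'])@np.r_[px,1]); print(px,Ct+d*(y-Ct[1])/d[1])
a=np.radians(15.06)
for z in(0,.01,.02,.03):
    P=ray('scene',[(289,173.3),(308.5,165.5)],z)
    print(z,P[:,0]*np.cos(a)+P[:,1]*np.sin(a)-.588, -P[:,0]*np.sin(a)+P[:,1]*np.cos(a)+.105)
im=get_image('wrist'); cv2.imwrite('pics/w2.png',im)
E
```

```text
cam in tool [-0.1549 -0.0011 -0.072 ] axis [0.9586 0.0009 0.2846]
(285, 241) [-0.0192 -0.02   -0.0102]
(361, 241) [-0.0103  0.02   -0.0061]
(275, 318) [-0.0569 -0.02    0.0062]
(373, 318) [-0.0534  0.02    0.009 ]
0 [-0.1745 -0.1705] [-0.0045  0.0458]
0.01 [-0.165  -0.1611] [-0.0104  0.039 ]
0.02 [-0.1555 -0.1517] [-0.0164  0.0323]
0.03 [-0.1461 -0.1423] [-0.0224  0.0256]
```

View pics/w2.png

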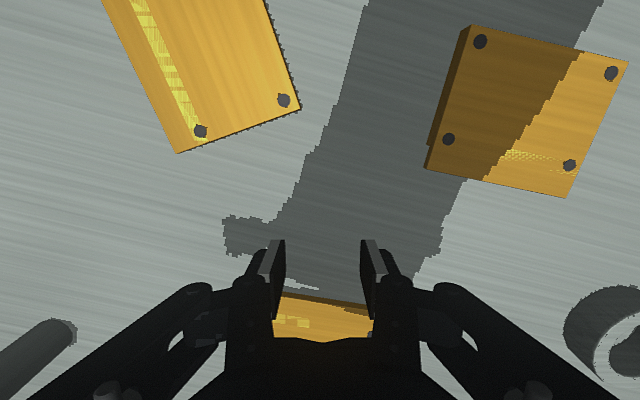

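Both the scene view (tips at about z 27 mm with the TCP at 10 mm) and the wrist view (pad ends at (285,241) and (361,241)) put the fingertips about 16 mm behind the reported TCP. The sheet says 22 mm ahead. I'll trust what I measured and keep going down, watching the force.

```bash
python3 -m creep '[{"delta_pos":[0.4,0,0],"rotation":[0,0,0],"gripper":4},{"delta_pos":[0.8,0,0],"rotation":[0,0,0],"gripper":4},{"delta_pos":[1.2,0,0],"rotation":[0,0,0],"gripper":4},{"delta_pos":[1.4,0,0],"rotation":[0,0,0],"gripper":4},{"delta_pos":[1.4,0,0],"rotation":[0,0,0],"gripper":4}]'|grep force; python3 h.py;  python3 -m creep '[{"delta_pos":[0.2,0,0],"rotation":[0,0,0],"gripper":4},{"delta_pos":[0.4,0,0],"rotation":[0,0,0],"gripper":4},{"delta_pos":[0.4,0,0],"rotation":[0,0,0],"gripper":4}]'|grep force
python3 h.py;
```

```text
force: [0.4, -0.4, -0.4]
t6.30 u-u0 -154.3 v-v0 3.6 z -4.2 mm | tilt -0.0 yaw 15.1 | Fu 0.3 Fv -0.4 Fz -0.4 w 39.9
force: [-0.9, -0.4, -0.1]
t6.67 u-u0 -154.3 v-v0 3.6 z -8.1 mm | tilt -0.0 yaw 15.1 | Fu -1.0 Fv -0.1 Fz -0.1 w 40.3
```

```bash
for i in 1; do python3 -m creep '[{"delta_pos":[0.2,0,0],"rotation":[0,0,0],"gripper":4},{"delta_pos":[0.2,0,0],"rotation":[0,0,0],"gripper":4}]'|grep force; python3 h.py; python3 -m creep '[{"delta_pos":[0.15,0,0],"rotation":[0,0,0],"gripper":4},{"delta_pos":[0.15,0,0],"rotation":[0,0,0],"gripper":4}]'|grep force; python3 h.py; python3 -m creep '[{"delta_pos":[0.1,0,0],"rotation":[0,0,0],"gripper":4},{"delta_pos":[0.1,0,0],"rotation":[0,0,0],"gripper":4}]'|grep force; python3 h.py; done; python3 - <<'E'
from h import *
im=get_image('scene'); cv2.imwrite('pics/s3.png',cv2.resize(np.clip(im[140:200,260:345].astype(int)*2,0,255).astype(np.uint8),None,fx=8,fy=8,interpolation=cv2.INTER_NEAREST))
E
```

```text
force: [0.9, -0.6, 0.9]
t6.92 u-u0 -154.2 v-v0 3.6 z -10.0 mm | tilt -0.0 yaw 15.1 | Fu 0.7 Fv -0.8 Fz 0.9 w 39.8
force: [0.2, -0.1, -0.4]
t7.17 u-u0 -154.2 v-v0 3.6 z -11.5 mm | tilt -0.0 yaw 15.1 | Fu 0.2 Fv -0.1 Fz -0.4 w 40.0
force: [0.2, -0.2, -0.7]
t7.42 u-u0 -154.2 v-v0 3.6 z -12.5 mm | tilt -0.0 yaw 15.1 | Fu 0.2 Fv -0.3 Fz -0.7 w 40.0
```

View pics/s3.png

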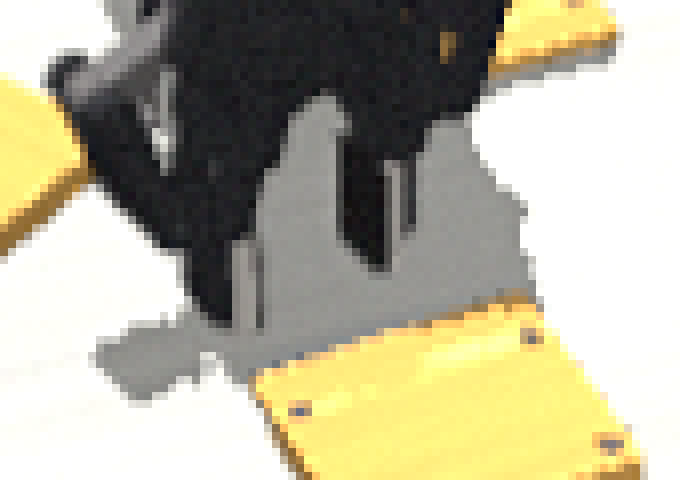

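In this crop the tip corners are at about (246,332) and (393,270), still before the plate's near edge.

```bash
python3 - <<'E'
from h import *
np.set_printoptions(precision=4,suppress=True)
a=np.radians(15.06)
for z in(0,.005,.01,.015):
    P=ray('scene',[(290.75,181.5),(309.1,173.75)],z)
    print(z,P[:,0]*np.cos(a)+P[:,1]*np.sin(a)-.588, -P[:,0]*np.sin(a)+P[:,1]*np.cos(a)+.105)
E
python3 -m creep '[{"delta_pos":[0.1,0,0],"rotation":[0,0,0],"gripper":4},{"delta_pos":[0.1,0,0],"rotation":[0,0,0],"gripper":4}]'|grep force; python3 h.py; python3 -m creep '[{"delta_pos":[0.1,0,0],"rotation":[0,0,0],"gripper":4},{"delta_pos":[0.1,0,0],"rotation":[0,0,0],"gripper":4}]'|grep force; python3 h.py
```

```text
0 [-0.1502 -0.1472] [-0.0163  0.0306]
0.005 [-0.1456 -0.1427] [-0.0192  0.0273]
0.01 [-0.1411 -0.1381] [-0.0221  0.0241]
0.015 [-0.1365 -0.1336] [-0.025   0.0208]
force: [-0.5, -0.1, 1.6]
t7.72 u-u0 -154.0 v-v0 3.5 z -13.3 mm | tilt 0.0 yaw 15.1 | Fu -0.5 Fv 0.0 Fz 1.6 w 40.5
force: [-4.3, 0.0, 13.0]
t7.97 u-u0 -153.9 v-v0 3.5 z -13.3 mm | tilt 0.0 yaw 15.1 | Fu -4.1 Fv 1.2 Fz 13.0 w 39.5
```

The table contact gives tip = TCP + 13.3 mm in height. I'll raise the fingers by 4 mm and push.

```bash
python3 -m creep '[{"delta_pos":[-0.4,0,0],"rotation":[0,0,0],"gripper":4},{"delta_pos":[-0.4,0,0.5],"rotation":[0,0,0],"gripper":4},{"delta_pos":[-0.4,0,1.2],"rotation":[0,0,0],"gripper":4},{"delta_pos":[-0.4,0,1.9],"rotation":[0,0,0],"gripper":4},{"delta_pos":[-0.4,0,2.5],"rotation":[0,0,0],"gripper":4},{"delta_pos":[-0.4,0,3.0],"rotation":[0,0,0],"gripper":4},{"delta_pos":[-0.4,0,3.5],"rotation":[0,0,0],"gripper":4},{"delta_pos":[-0.4,0,4.0],"rotation":[0,0,0],"gripper":4}]'|grep force; python3 h.py; python3 -m creep '[{"delta_pos":[0,0,0.4],"rotation":[0,0,0],"gripper":4},{"delta_pos":[0,0,0.8],"rotation":[0,0,0],"gripper":4},{"delta_pos":[0,0,1.2],"rotation":[0,0,0],"gripper":4},{"delta_pos":[0,0,1.6],"rotation":[0,0,0],"gripper":4},{"delta_pos":[0,0,2.0],"rotation":[0,0,0],"gripper":4},{"delta_pos":[0,0,2.0],"rotation":[0,0,0],"gripper":4}]'|grep force; python3 h.py; python3 - <<'E'
from h import *
im=get_image('top'); cv2.imwrite('pics/t2.png',cv2.resize(im[150:270,240:400],None,fx=4,fy=4))
im=get_image('scene'); cv2.imwrite('pics/s4.png',cv2.resize(im[110:260,240:420],None,fx=4,fy=4))
E
```

```text
force: [-1.6, -1.6, -0.4]
t8.97 u-u0 -113.9 v-v0 3.7 z -10.6 mm | tilt 0.0 yaw 15.1 | Fu -2.0 Fv -1.2 Fz -0.4 w 39.9
force: [-1.9, 0.1, 0.1]
t9.72 u-u0 -92.8 v-v0 3.4 z -10.2 mm | tilt 0.1 yaw 15.1 | Fu -1.8 Fv 0.5 Fz 0.1 w 40.0
```

View pics/s4.png

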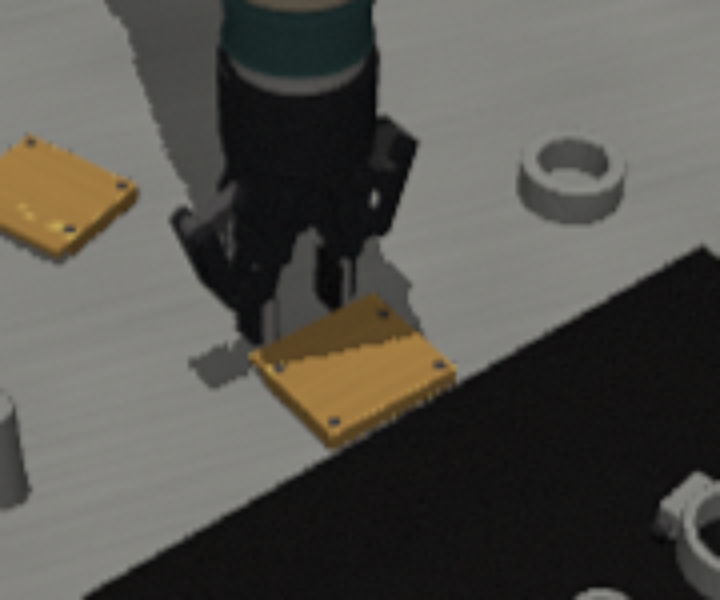

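The plate is now parallel to the slab, with its far edge just short of it and both fingers on the near edge. I'll creep on to contact.

```bash
python3 -m creep '[{"delta_pos":[0,0,0.3],"rotation":[0,0,0],"gripper":4},{"delta_pos":[0,0,0.6],"rotation":[0,0,0],"gripper":4},{"delta_pos":[0,0,0.8],"rotation":[0,0,0],"gripper":4},{"delta_pos":[0,0,0.8],"rotation":[0,0,0],"gripper":4}]'|grep force; python3 h.py; python3 -m creep '[{"delta_pos":[0,0,0.1],"rotation":[0,0,0],"gripper":4},{"delta_pos":[0,0,0.2],"rotation":[0,0,0],"gripper":4}]'|grep force; python3 h.py
```

```text
force: [-4.7, -0.5, 3.3]
t10.32 u-u0 -86.9 v-v0 3.6 z -10.5 mm | tilt -0.1 yaw 15.0 | Fu -4.6 Fv 0.8 Fz 3.3 w 39.7
force: [-6.8, -3.0, 5.6]
t10.57 u-u0 -86.1 v-v0 3.7 z -10.6 mm | tilt -0.2 yaw 15.0 | Fu -7.3 Fv -1.1 Fz 5.6 w 39.7
```

```bash
python3 -m creep '[{"delta_pos":[-0.05,0,0.15],"rotation":[0,0,0],"gripper":4},{"delta_pos":[-0.2,0,0.2],"rotation":[0,0,0],"gripper":4},{"delta_pos":[-0.4,0,0.2],"rotation":[0,0,0],"gripper":4}]'|grep force; python3 h.py; python3 -m creep '[{"delta_pos":[-0.2,0,0],"rotation":[0,0,0],"gripper":4},{"delta_pos":[-0.4,0,0.05],"rotation":[0,0,0],"gripper":4}]'|grep force; python3 h.py;python3 - <<'E'
from h import *
im=get_image('scene'); cv2.imwrite('pics/s5.png',cv2.resize(im[130:250,270:390],None,fx=5,fy=5))
E
```

```text
force: [-5.9, -4.2, -1.9]
t10.95 u-u0 -85.9 v-v0 3.6 z -8.0 mm | tilt -0.4 yaw 15.0 | Fu -6.7 Fv -2.5 Fz -1.9 w 40.0
force: [-7.3, -4.8, -1.4]
t11.20 u-u0 -85.7 v-v0 3.5 z -4.1 mm | tilt -0.4 yaw 15.0 | Fu -8.3 Fv -2.7 Fz -1.4 w 39.8
```

View pics/s5.png

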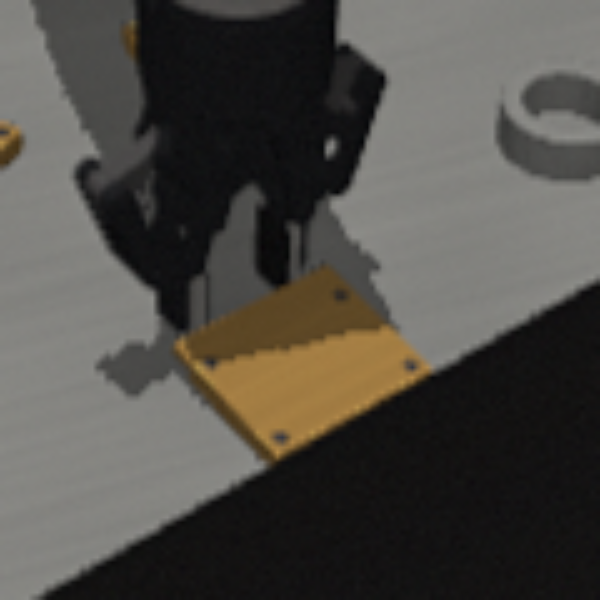

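```bash
cat >> h.py <<'E'
def proj(u,v,z,name='scene',u0=.588,v0=-.105):
    a=np.radians(15.06); u+=u0; v+=v0
    P=np.array([[u*np.cos(a)-v*np.sin(a),u*np.sin(a)+v*np.cos(a),z]]); c=camera_model(name)
    return cv2.projectPoints(P,c['rvec'],c['tvec'],c['K'],None)[0].ravel()
E
python3 - <<'E'
from h import *
for l in (0,.007,.014):
  f=lambda p:(5*(p-[270,130])).round()
  print(l,f(proj(-.07,.044,.012+l)),f(proj(-.07,-.036,.012+l)),'far',f(proj(0,.044,.012)),f(proj(0,-.036,.012)))
E
```

```text
0 [329. 284.] [174. 364.] far [436. 381.] [278. 469.]
0.007 [329. 272.] [174. 352.] far [436. 381.] [278. 469.]
0.014 [330. 260.] [173. 340.] far [436. 381.] [278. 469.]
```

The near edge is about 7 mm up, so the plate is tipping. I'll follow the arc.

```bash
python3 -m creep '[{"delta_pos":[-0.35,0,0.05],"rotation":[0,0,0],"gripper":4},{"delta_pos":[-0.7,0,0.1],"rotation":[0,0,0],"gripper":4},{"delta_pos":[-1.06,0,0.15],"rotation":[0,0,0],"gripper":4},{"delta_pos":[-1.06,0,0.15],"rotation":[0,0,0],"gripper":4}]'|grep force; python3 h.py; python3 -m creep '[{"delta_pos":[-0.4,0,0.12],"rotation":[0,0,0],"gripper":4},{"delta_pos":[-0.8,0,0.25],"rotation":[0,0,0],"gripper":4},{"delta_pos":[-1.2,0,0.4],"rotation":[0,0,0],"gripper":4},{"delta_pos":[-1.6,0,0.55],"rotation":[0,0,0],"gripper":4},{"delta_pos":[-1.6,0,0.55],"rotation":[0,0,0],"gripper":4}]'|grep force; python3 h.py;python3 - <<'E'
from h import *
im=get_image('scene'); cv2.imwrite('pics/s6.png',cv2.resize(im[110:250,250:410],None,fx=4,fy=4))
E
```

```text
force: [-6.7, -3.4, -1.4]
t11.75 u-u0 -84.1 v-v0 3.5 z 6.8 mm | tilt -0.4 yaw 15.0 | Fu -7.4 Fv -1.6 Fz -1.4 w 40.3
force: [-8.5, -4.7, 1.3]
t12.38 u-u0 -78.4 v-v0 3.5 z 23.2 mm | tilt -0.4 yaw 15.0 | Fu -9.4 Fv -2.3 Fz 1.3 w 39.4
```

View pics/s6.png

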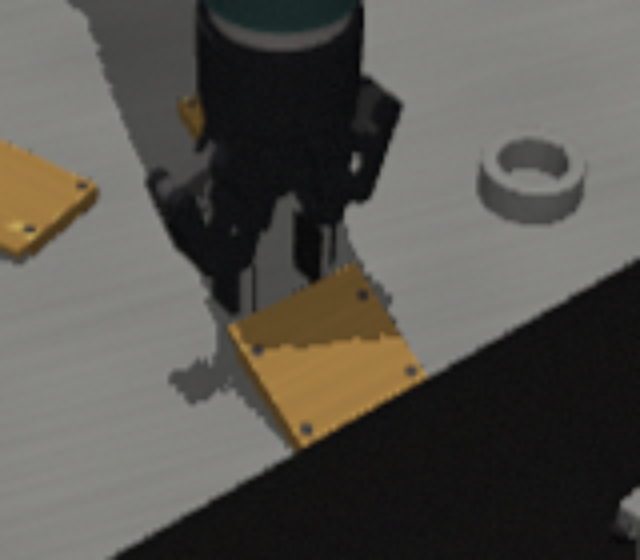

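The plate is at about 28°, with its far edge on the slab and the fingers still under the lip. Ten pictures viewed so far. I'll continue along the arc.

```bash
python3 -m creep '[{"delta_pos":[-0.37,0,0.22],"rotation":[0,0,0],"gripper":4},{"delta_pos":[-0.72,0,0.46],"rotation":[0,0,0],"gripper":4},{"delta_pos":[-1.05,0,0.72],"rotation":[0,0,0],"gripper":4},{"delta_pos":[-1.35,0,0.97],"rotation":[0,0,0],"gripper":4},{"delta_pos":[-1.35,0,0.97],"rotation":[0,0,0],"gripper":4}]'|grep force; python3 h.py; python3 -m creep '[{"delta_pos":[-0.3,0,0.32],"rotation":[0,0,0],"gripper":4},{"delta_pos":[-0.55,0,0.65],"rotation":[0,0,0],"gripper":4},{"delta_pos":[-0.8,0,1.0],"rotation":[0,0,0],"gripper":4},{"delta_pos":[-1.0,0,1.35],"rotation":[0,0,0],"gripper":4},{"delta_pos":[-1.0,0,1.35],"rotation":[0,0,0],"gripper":4}]'|grep force; python3 h.py;python3 - <<'E'
from h import *
for z,n in((0,'scene'),): cv2.imwrite('pics/s7.png',cv2.resize(get_image(n)[110:250,250:410],None,fx=4,fy=4))
E
```

```text
force: [-11.5, -3.8, 6.8]
t13.05 u-u0 -69.1 v-v0 3.5 z 37.2 mm | tilt -0.5 yaw 15.0 | Fu -12.1 Fv -0.7 Fz 6.8 w 40.1
force: [-2.5, -0.6, 1.5]
t13.68 u-u0 -50.1 v-v0 3.5 z 48.2 mm | tilt 0.1 yaw 15.1 | Fu -2.6 Fv 0.1 Fz 1.5 w 39.7
```

View pics/s7.png

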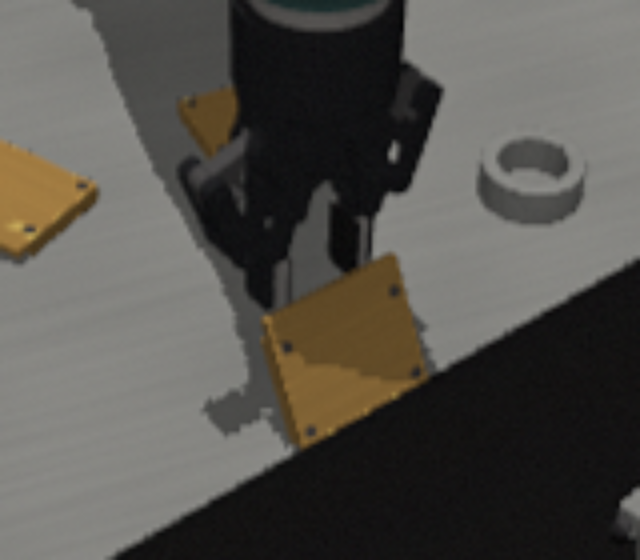

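The plate is at about 60° with the fingertips just under the lip. Next I push almost level, past upright.

```bash
python3 -m creep '[{"delta_pos":[-0.1,0,0.4],"rotation":[0,0,0],"gripper":4},{"delta_pos":[-0.2,0,0.8],"rotation":[0,0,0],"gripper":4},{"delta_pos":[-0.25,0,1.2],"rotation":[0,0,0],"gripper":4},{"delta_pos":[-0.3,0,1.6],"rotation":[0,0,0],"gripper":4},{"delta_pos":[-0.3,0,2.0],"rotation":[0,0,0],"gripper":4},{"delta_pos":[-0.3,0,2.4],"rotation":[0,0,0],"gripper":4},{"delta_pos":[-0.3,0,2.4],"rotation":[0,0,0],"gripper":4}]'|grep force; python3 h.py; python3 -m creep '[{"delta_pos":[0,0,0.3],"rotation":[0,0,0],"gripper":4},{"delta_pos":[0,0,0.6],"rotation":[0,0,0],"gripper":4},{"delta_pos":[0,0,0.9],"rotation":[0,0,0],"gripper":4},{"delta_pos":[0,0,1.2],"rotation":[0,0,0],"gripper":4},{"delta_pos":[0,0,1.5],"rotation":[0,0,0],"gripper":4},{"delta_pos":[0,0,1.8],"rotation":[0,0,0],"gripper":4},{"delta_pos":[0,0,1.8],"rotation":[0,0,0],"gripper":4}]'|grep force; python3 h.py;python3 - <<'E'
from h import *
im=get_image('scene'); m=brass(im); 
for r in quads(m,100): print(r)
cv2.imwrite('pics/s8.png',cv2.resize(im[110:270,250:430],None,fx=4,fy=4))
E
```

```text
force: [-4.1, 0.9, 12.5]
t14.60 u-u0 -24.6 v-v0 3.3 z 53.5 mm | tilt 0.3 yaw 15.1 | Fu -3.8 Fv 1.9 Fz 12.5 w 39.8
force: [-0.5, -0.1, -0.5]
t15.47 u-u0 -8.0 v-v0 3.2 z 51.3 mm | tilt 0.1 yaw 15.1 | Fu -0.5 Fv -0.0 Fz -0.5 w 40.1
((353.17926025390625, 217.12266540527344), (27.3902587890625, 49.53557586669922), 60.945396423339844)
((250.11680603027344, 158.32118225097656), (40.35535430908203, 24.52735710144043), 25.016895294189453)
((310.5644836425781, 141.2321014404297), (20.4479923248291, 27.1926212310791), 74.47589111328125)
((577.9462280273438, 81.46319580078125), (65.67708587646484, 40.9613037109375), 34.380348205566406)
```

```bash
python3 - <<'E'
from h import *
for u in(.0,.025,.035): print(u,[proj(u+d,.004+e,.022).round(1) for d,e in((0,0),(-.035,.04),(-.035,-.04),(.035,-.04),(.035,.04))])
im=cv2.imread('pics/s8.png')
im=get_image('scene'); m=brass(im)
c=[c for c in cv2.findContours(m,0,1)[0] if cv2.contourArea(c)>500 and cv2.boundingRect(c)[0]>320 and cv2.boundingRect(c)[0]<400]
for k in c: print(cv2.contourArea(k), cv2.approxPolyDP(k,3,True).reshape(-1,2).tolist())
E
```

```text
0.0 [array([342. , 211.3]), array([346.5, 192.9]), array([315. , 209.6]), array([337.1, 231.4]), array([369.2, 213.1])]
0.025 [array([350.1, 219. ]), array([354.4, 199.9]), array([322.7, 217.1]), array([345.5, 239.7]), array([377.8, 220.8])]
0.035 [array([353.5, 222.1]), array([357.6, 202.8]), array([325.8, 220.2]), array([348.9, 243.1]), array([381.3, 223.9])]
1171.0 [[358, 202], [358, 206], [355, 203], [327, 219], [348, 243], [380, 225]]
```

The corners match the plate lying flat on the slab, with its centre 35 mm inside the near edge. I'll retract clear and take the final look.

```bash
python3 -m creep '[{"delta_pos":[-2,0,-0.5],"rotation":[0,0,0],"gripper":4},{"delta_pos":[-5,0,-4],"rotation":[0,0,0],"gripper":4},{"delta_pos":[-8,0,-8],"rotation":[0,0,0],"gripper":4},{"delta_pos":[-8,0,-12],"rotation":[0,0,0],"gripper":4},{"delta_pos":[-8,0,-12],"rotation":[0,0,0],"gripper":4},{"delta_pos":[-8,0,-12],"rotation":[0,0,0],"gripper":4}]'|grep force; python3 h.py;python3 - <<'E'
from h import *
t=get_image('top'); s=get_image('scene')
c=np.vstack([cv2.resize(s[120:350,220:510],(725,575))]); 
cv2.imwrite('pics/fin.png',np.hstack([cv2.resize(s[120:350,220:510],(400,317)),cv2.resize(t[70:270,180:420],(380,317))]))
m=brass(t); 
for r in quads(m):
    P=ray('top',cv2.boxPoints(r),.022); a=np.radians(15.06);p=P.mean(0)
    print(r, 'u',p[0]*np.cos(a)+p[1]*np.sin(a)-.588,'v',-p[0]*np.sin(a)+p[1]*np.cos(a)+.105)
d=cv2.absdiff(cv2.imread('pics/top0.png'),t).max(2)
print('diff rods/ring/pin', [int((d[y-18:y+18,x-18:x+18]>40).sum()) for x,y in((261,134),(345,109),(213,154),(238,251),(394,203))])
E
```

```text
force: [-0.1, 0.5, -0.4]
t16.32 u-u0 -128.8 v-v0 3.2 z 131.5 mm | tilt 0.1 yaw 15.0 | Fu -0.0 Fv 0.5 Fz -0.4 w 40.3
((282.0, 297.0), (30.0, 14.0), 90.0) u -0.21881391393454447 v 0.12649512952394693
((302.6131896972656, 176.89620971679688), (30.9061222076416, 36.12582778930664), 74.05460357666016) u 0.03345318485019422 v 0.006861824866260385
diff rods/ring/pin [0, 0, 0, 0, 0]
```

View pics/fin.png

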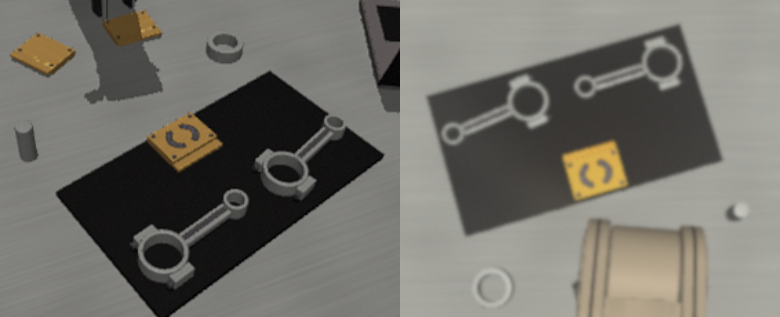

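The plate lies flat on the slab with its two ports up, at (185,140) on the left and (595,170) on the right. The rods, ring and pin have not moved.

```bash
python3 -c "from bench import *; print(sign_off())"
```

```text
the job is handed in; nothing more can be done
None
```

The brass plate is turned over and lies on the slab with its ports up. I handed the job in at about 16.5 s. I squared it with both fingertips, pushed it against the slab at 7 to 12 N, followed the arc to past upright, and it fell onto the slab.

**Last checks:**
- **Plate:** in both camera views it lies flat with the ports showing. Its centre is about 34 mm inside the slab's near edge, roughly x = -0.076 m in the slab frame.
- **Rods, ring and pin:** the patches I compared with the first top picture (one on the pin, one on the ring, three on the rods) had not changed.
- **Gripper:** it is well clear of everything, and the wrist force reads about zero.

**One disagreement:** the sheet puts the fingertips 22 mm ahead of the TCP. Pictures and a table touch put them about 13 mm behind the reported TCP at 40 mm opening, so I used the measured value.

I didn't measure the flatness angle or the plate–slab contact force directly. I judged the flatness from how well the corners matched in the pictures.

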